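# Tip the tall carton down in its tray and seat it on the sprung stop

## Robot

A 6-joint arm with a two-finger parallel gripper is mounted at the origin on a cart in front of the work surface, level with it; the furniture and walls round the work are solid. World frame = base frame: x ahead of the robot, y to its left, z up, the work surface at z = 0. Lengths are in m, angles in rad, forces in N, time in s.
With the tool pointing down it reaches from about 0.35 to 0.975 m from the base axis. Payload 4.9 kg.
Tool frame: the origin (TCP) lies on the mounting face of the last link; the fingertips stand 173 mm ahead of it and the grasp point (between the pads) lies 155 mm ahead of it; z points along the fingers, y is the line along which they close (so a half turn about z gives the same grasp; the last joint's range is limited). The gripper opens to 85 mm and grips with 20 to 120 N. Pads are 22 mm wide; open, the fingers measure 114 mm over their backs; the gripper's body (76 mm by 85 mm) begins 54 mm behind the grasp point. The pads swing forward as they close: fully open they stand 13 mm farther back than shut.
Start: joints at [-1.275, 0.053, 1.613, -0, 1.476, -0.119], TCP at [0.252, -0.572, 0.405] pointing down, gripper open.
Joint ranges: [-3.01, 3.01], [-1.01, 2.22], [0.06, 2.58], [-1.02, 4.17], [0.09, 2.62], [-3.14, 3.14]. Speed limits (rad/s): [2.57, 2.57, 3.14, 3.14, 3.14, 3.14].

## Interface

Orientations are given as a rotation vector (axis times angle).
In Python, from station import monitor, eyes, finish_job gives the robot as it stands. The module is installed in compiled form; this text tells all that it offers.
- The arm moves only by the tool step_arm, never from a script. Its argument "commands" is a list of rows, each a list of 3 entries, a list of its own where there are three numbers: the opening in per cent of the stroke, from 0 (shut) to 100 (fully open), then the shift along the tool's x, y, z in mm, then the turn about the tool's z in degrees. In form: [[hand, [x, y, z], yaw], ...]. A call has 1 to 12 rows; each row is the pose to reach, as a shift and turn from the pose commanded when the call began, along the tool's axes at that moment; what a row does not reach only later rows make up. A row lasts 1/8 s, in which the tool goes at most 62.5 mm and 10.7 degrees, less where a joint would pass 70% of its speed; a pose out of reach is approached as far as the arm can. A call with a gripper value outside its range is refused whole. The fingers move at their own pace and stop on an object; "squeeze" is the grip in N (left out, the last holds). Time passes only in rows, so rows that repeat a pose let the fingers close. It gives the time, the measured TCP pose, the force, the opening and the grip force at its end, in the units of the state.
- monitor.get_obs(): the state, without advancing time (a new reading comes with each control period).
- eyes.get_image(name): name is "side" or "top"; returns the picture (480x640x3 uint8, red, green, blue); there is no depth.
- eyes.camera_info(name): a dict with "camera_matrix" (3x3 intrinsics, pixels), "extrinsics" (4x4, takes a point from camera to world coordinates). Camera axes: x right, y down, z forward; pixel columns grow to the right and rows downward; lengths in m; the calibration is good to about 2 mm. A picture is of the moment at which its call begins. camera_info takes no time and is no camera call.
- finish_job(): hands the job in; it is judged then, once.
The state is a dict: "t": time; "q": joint angles; "dq": joint speeds; "effort": joint torques, N m; "tool_pos": TCP position; "tool_rot": TCP orientation; "contact_force": force on the tool from outside, world axes, zero at the start; "wrist_torque": the same for the moment, N m; "opening": finger opening in m; "grip_force": force on a finger pad.
Only numpy, scipy, OpenCV 4.12 (cv2) and the standard library are available. Lean on these libraries where they do the work, as an engineer would, in place of code of your own. Each camera call takes 0.05 s, during which the arm holds its last target. There are 200 camera calls.

## Task

Lay the tall carton down in its steel tray: tip it over, without picking it up, by pushing high on the side that faces the tray's open right-hand end, so that it falls flat along the tray with its top towards the sprung stop. Then slide it along the tray until its top presses firmly (with about one kilogram of push, for a moment) against the sprung buffer plate, without driving the buffer to the end of its travel, and leave it lying there square in the tray, up against the plate. Leave everything else on the worktop where it is.

Things in the scene. Friction and masses are not known exactly. Their poses are not given: they have to be found in the camera images.
- tray: Fixed steel channel, 460 x 140 mm, floor 4 mm thick, two side cheeks 31 mm high, 132 mm clear between them. Origin: centre of its underside, on the worktop. Its y runs along it, from the open end (y = -230 mm, robot's right) to the stop end (left); x across it, away from the robot. Cardboard slips on it (friction about 0.35).
- stop_end: Steel end wall, 45 mm high, at the tray's left end (origin at tray y = 227 mm, on the floor; axes as the tray's). With it goes the stop: a black clamp block with a knob, 73 mm high over the worktop, bridging the tray, and before it a sprung steel plate (100 mm wide, 8 to 52 mm above the floor) facing the open end.
- carton_center (a point): Centre of the tall plain brown carton: 116 mm wide (its x), 70 mm thick (its y), 200 mm tall (its z), evenly filled, 0.28 to 0.52 kg. It starts upright on the tray floor near the open end, its width across the tray, square to it within about 0.05 rad. Pushed much below half its height it slides instead of tipping. Lying flat its centre is 39 mm above the worktop.
- carton_top (a point): Centre of the carton's top end, 100 mm from its centre along the carton's z.
- squeeze: Bystander: short cream squeeze bottle, 67 mm wide, 145 mm tall, loose, at the far left. Origin under its centre.
- tin: Bystander: food tin, 75 mm wide, 110 mm tall, loose, at the far left. Origin under its centre.
- mill: Bystander: small shaker with a metal top, 44 mm wide, 90 mm tall, loose, near the front to the right of the tray. Origin under its centre.
- small_box: Bystander: small brown carton, 71 x 85 mm, 115 mm tall, loose, to the right of the tray; not the one to lay down. Origin under its centre.
- stop_zone (a point): Point on the tray floor, at tray y = 163 mm, in the middle of the zone where the face of the sprung plate can be. The block is clamped anywhere along the tray and holds fast; its place is not reported: the plate's face, at rest, lies within 20 mm either side of this point along the tray's y. The plate yields 1 mm for each 2.5 N and reaches the end of its travel at 8 mm (20 N).

How it is judged:
On the way, in this order (a step that is already met when the one before it is completed fails the run):
1. the carton lies flat in the tray with its top towards the stop, still clear of the buffer's push (angle between carton_center's own z axis and vertical between 1.5 and 1.65 rad and z of carton_center in the frame of tray below 0.046 m and y of carton_top in the frame of tray above 0 m and contact force between carton and stop_end below 3 N), for 0.2 s.
2. its top is pressed against the sprung buffer with 5 N or more for 0.2 s (contact force between carton and stop_end above 5 N and y of carton_top in the frame of tray above 0.138 m), for 0.2 s.
At the end, for the whole second after the job is handed in: The carton lies flat (within about 0.07 rad) and square (within 0.07 rad) in the tray, top towards the stop and still touching the buffer plate (0.1 N or more), at rest and released (angle between carton_center's own z axis and vertical between 1.5 and 1.65 rad and z of carton_center in the frame of tray below 0.046 m and y of carton_top in the frame of tray above 0.138 m and angle between the z axis of carton_center and the y axis of tray, either way round below 0.07 rad and contact force between carton and stop_end above 0.1 N and linear speed of carton below 0.02 m/s).
It fails at once if the carton is pressed against the stop with more than 20 N (the buffer driven to the end of its travel) (contact force between carton and stop_end above 20 N).
It fails at once if the carton is lifted off the tray (height (world z) of carton_center above 0.135 m).
It fails at once if a bystander is moved more than 20 mm (distance of any of squeeze, tin, mill, small_box from where it was at the start of the episode above 0.02 m).
It also fails if it takes over 58 s, if anything falls off the work surface, if the arm or the gripper's body presses on something with over 40 N, if the wrist force passes 120 N, or if a joint passes its speed limit or range.

## Working session

There is one attempt and no reset: what is moved stays moved. The work goes in short steps, Python scripts to look and compute and a tool call to move; the robot and the scene stay as the last step left them, time stands still between calls to the robot, and variables do not carry over. Pictures are saved under pics/ and viewed, at most 10 in all, crops included, and the job is handed in when it is done.

Besides the shell and the picture viewer there is one more tool, called as name(argument=value, ...) on one line, values as JSON. step_arm: Moves the arm, as the interface text tells. Its arguments: {"type":"object","properties":{"commands":{"type":"array"},"squeeze":{"type":"number"}},"required":["commands"]}

```bash
mkdir -p pics
python3 - <<'E'
from station import monitor, eyes
import cv2, numpy as np
np.set_printoptions(precision=4,suppress=True)
for n in("side","top"):
    im=eyes.get_image(n); cv2.imwrite(f"pics/{n}0.png",im[:,:,::-1])
    c=eyes.camera_info(n); print(n,np.array(c["camera_matrix"]),np.array(c["extrinsics"]))
o=monitor.get_obs(); print({k:np.round(v,3) for k,v in o.items()})
E
```

```text
side [[616.9427   0.     323.4095]
 [  0.     616.9427 243.6434]
 [  0.       0.       1.    ]] [[ 0.9968 -0.0639  0.0472  0.4177]
 [-0.079  -0.7331  0.6755 -1.1357]
 [-0.0086 -0.6771 -0.7358  1.4569]
 [ 0.      0.      0.      1.    ]]
top [[567.4985   0.     321.7906]
 [  0.     567.4985 229.1769]
 [  0.       0.       1.    ]] [[ 0.305  -0.8047  0.5094 -0.4306]
 [-0.9524 -0.2566  0.1649 -0.1876]
 [-0.002  -0.5354 -0.8446  1.6587]
 [ 0.      0.      0.      1.    ]]
{'t': np.float64(0.1), 'q': array([-1.275,  0.053,  1.614, -0.   ,  1.476, -0.119]), 'dq': array([ 0.001, -0.003, -0.003, -0.002,  0.001, -0.001]), 'effort': array([  0.001, -39.49 , -37.136,  -0.   ,   0.004,   0.   ]), 'tool_pos': array([ 0.252, -0.572,  0.404]), 'tool_rot': array([-3.072, -0.647,  0.   ]), 'contact_force': array([ 0.22 ,  0.376, -0.64 ]), 'wrist_torque': array([-0.038,  0.021, -0.003]), 'grip_force': np.float64(0.0), 'opening': np.float64(0.086)}
```

View pics/side0.png

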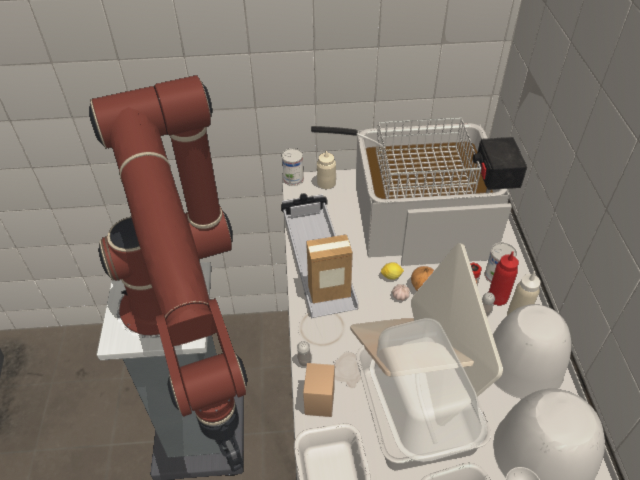

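View pics/top0.png

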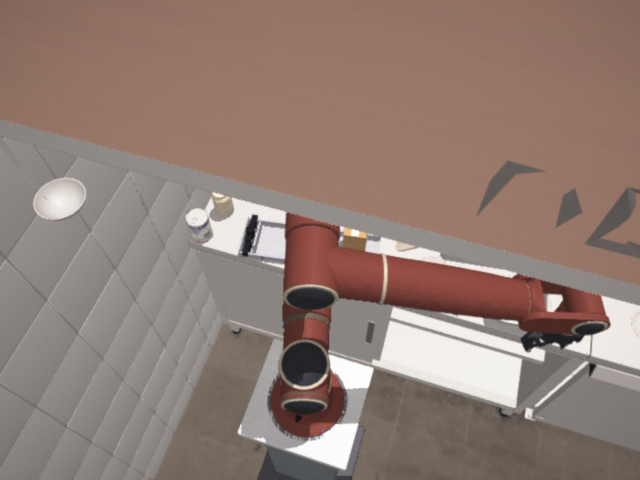

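The side view shows the tray running from about (330,308) at its open end to the black clamp at (303,203), with the carton at (330,270). The mill is at (304,352) and the small box at (319,390). In the top view the clamp is at (250,235) and the carton top at (355,238), partly behind the arm. I'll enlarge the side view next.

Run:
```python
import cv2
im=cv2.imread("pics/side0.png")[185:335,265:375]
cv2.imwrite("pics/crop.png",cv2.resize(im,None,fx=4,fy=4,interpolation=cv2.INTER_CUBIC))
```

```text
(no output)
```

View pics/crop.png

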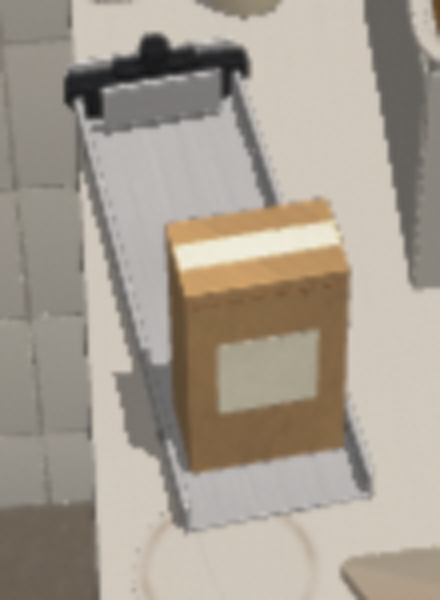

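The crop shows the carton's bottom front edge from (190,470) to (343,447) and its top front edge from (186,298) to (348,272). The tray's near corners are at (187,530) and (370,495), and the plate runs from (105,130) to (222,112). I'll cast these onto their planes.

```bash
cat > h.py <<'E'
from station import monitor, eyes
import numpy as np, cv2
np.set_printoptions(precision=4,suppress=True)
def ray(n,u,v,z):
    c=eyes.camera_info(n);K=np.array(c["camera_matrix"]);T=np.array(c["extrinsics"])
    d=T[:3,:3]@np.linalg.solve(K,[u,v,1]);o=T[:3,3]
    return o+d*(z-o[2])/d[2]
def obs():
    o=monitor.get_obs();print({k:np.round(o[k],3) for k in("t","tool_pos","tool_rot","contact_force","opening","q")})
E
python3 - <<'E'
from h import *
P=dict(trayL=(187,530,0),trayR=(370,497,0),cbL=(190,470,.004),cbR=(343,447,.004),ctfL=(186,298,.204),ctfR=(348,272,.204),ctbL=(168,225,.204),ctbR=(330,200,.204),plL=(105,130,.012),plR=(222,112,.012),ptL=(103,88,.056),ptR=(218,70,.056))
for k,(u,v,z) in P.items(): print(k,ray("side",265+u/4,185+v/4,z))
for k,(u,v,z) in dict(mill=(304,362,0),sbTL=(306,366,.115),sbTR=(335,366,.115),sbFL=(305,388,.115),sbFR=(333,394,.115)).items(): print(k,ray("side",u,v,z))
E
```

```text
trayL [ 0.4547 -0.0845  0.    ]
trayR [ 0.5898 -0.0665  0.    ]
cbL [ 0.4603 -0.0337  0.004 ]
cbR [ 0.5748 -0.0221  0.004 ]
ctfL [ 0.4615 -0.0406  0.204 ]
ctfR [ 0.5729 -0.0267  0.204 ]
ctbL [0.4535 0.0275 0.204 ]
ctbR [0.5678 0.0414 0.204 ]
plL [0.4135 0.3175 0.012 ]
plR [0.5117 0.3301 0.012 ]
ptL [0.4142 0.3219 0.056 ]
ptR [0.5093 0.3348 0.056 ]
mill [ 0.4237 -0.2311 -0.    ]
sbTL [ 0.4276 -0.3144  0.115 ]
sbTR [ 0.4998 -0.3205  0.115 ]
sbFL [ 0.4215 -0.3757  0.115 ]
sbFR [ 0.4879 -0.3975  0.115 ]
```

The measurements agree with the given sizes. The tray yaw is about 0.14 rad, the carton front face centre is at (0.517,-0.031), and the plate face is at tray y of about 0.173. I'm moving in behind the carton, high up and with the fingers half open across the tray.

step_arm(commands=[[50, [37, -28, 0], -6], [50, [78, -58, 0], -13], [50, [120, -90, 0], -20], [50, [164, -122, 0], -28], [50, [208, -155, 0], -36], [50, [252, -188, 0], -44], [50, [296, -221, 0], -52], [50, [340, -254, 0], -60], [50, [380, -283, 20], -67], [50, [410, -306, 40], -72], [50, [430, -321, 60], -74], [50, [430, -321, 68], -74]])

```text
t: 1.6
tool_pos: [0.5159, -0.1035, 0.3347]
tool_rot: [-2.061, -2.367, 0.002]
contact_force: [-0.4, 0.4, 0.3]
opening: 0.0429
grip_force: 0.0
```

Run:
```python
from h import *
obs()
im=eyes.get_image("side"); cv2.imwrite("pics/s1.png",im[:,:,::-1][130:430,200:500].repeat(2,0).repeat(2,1))
obs()
```

```text
{'t': np.float64(1.6), 'tool_pos': array([ 0.516, -0.103,  0.335]), 'tool_rot': array([-2.061, -2.367,  0.002]), 'contact_force': array([-0.406,  0.433,  0.259]), 'opening': np.float64(0.043), 'q': array([-0.339, -0.131,  1.91 , -0.   ,  1.365, -0.478])}
{'t': np.float64(1.65), 'tool_pos': array([ 0.516, -0.104,  0.334]), 'tool_rot': array([-2.062, -2.365,  0.003]), 'contact_force': array([-0.255,  0.136, -0.975]), 'opening': np.float64(0.043), 'q': array([-0.341, -0.131,  1.911, -0.   ,  1.365, -0.478])}
```

View pics/s1.png

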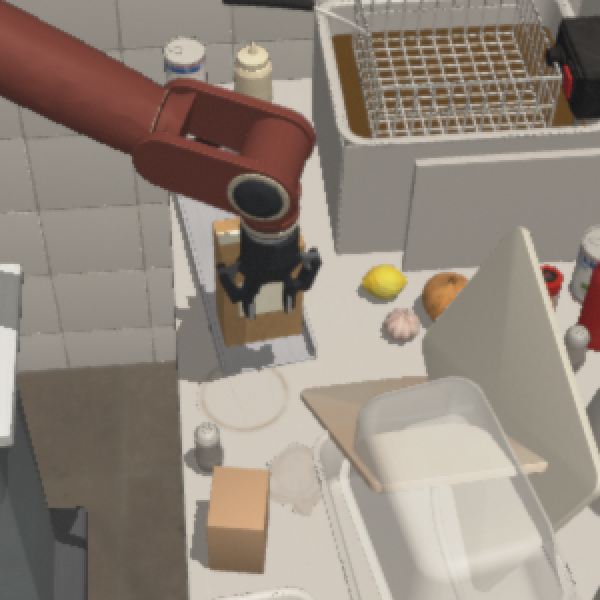

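The gripper is behind the carton's front face, about 11 mm short across the tray, and the bystanders are clear. I'm centring it and approaching to contact.

step_arm(commands=[[50, [5, 6, 0], 0], [50, [15, 11, 0], 0], [50, [25, 11, 0], 0], [50, [35, 11, 0], 0], [50, [43, 11, 0], 0], [50, [49, 11, 0], 0], [50, [55, 11, 0], 0], [50, [60, 11, 0], 0], [50, [65, 11, 0], 0], [50, [70, 11, 0], 0], [50, [75, 11, 0], 0]])

```text
t: 3.02
tool_pos: [0.5169, -0.0289, 0.3371]
tool_rot: [2.065, 2.366, 0.0]
contact_force: [0.0, -0.5, 2.3]
opening: 0.0425
grip_force: 0.4
```

step_arm(commands=[[50, [6, 0, 0], 0], [50, [12, 0, 0], 0], [50, [18, 0, 0], 0], [50, [24, 0, 0], 0], [50, [30, 0, 0], 0], [50, [36, 0, 0], 0]])

```text
t: 3.78
tool_pos: [0.5119, 0.007, 0.3366]
tool_rot: [-2.066, -2.367, -0.0]
contact_force: [0.1, -0.3, 0.1]
opening: 0.0426
grip_force: 0.0
```

Run:
```python
from h import *
im=eyes.get_image("side"); cv2.imwrite("pics/s2.png",im[:,:,::-1][160:340,240:400].repeat(3,0).repeat(3,1))
obs()
```

```text
{'t': np.float64(3.825), 'tool_pos': array([0.512, 0.007, 0.337]), 'tool_rot': array([-2.065, -2.367, -0.001]), 'contact_force': array([ 0.293,  1.   , -0.921]), 'opening': np.float64(0.043), 'q': array([-0.131, -0.17 ,  1.942,  0.001,  1.37 , -0.267])}
```

View pics/s2.png

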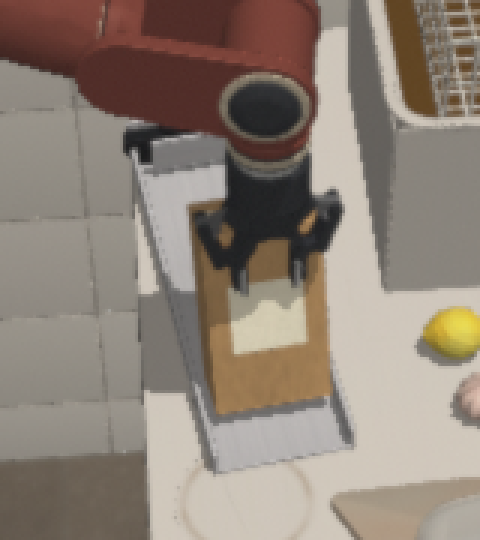

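The carton is tilting: its bottom front edge has risen to about row 412 in the crop, and the fingers sit high on its face. I'll keep pushing past the balance point.

step_arm(commands=[[50, [6, 0, 0], 0], [50, [12, 0, 0], 0], [50, [18, 0, 0], 0], [50, [24, 0, 0], 0], [50, [28, 0, 0], 0], [50, [28, 0, 0], 0], [50, [28, 0, 0], 0], [50, [28, 0, 0], 0]])

```text
t: 4.82
tool_pos: [0.5082, 0.0342, 0.3367]
tool_rot: [-2.066, -2.366, 0.0]
contact_force: [-0.6, 0.8, -0.6]
opening: 0.0425
grip_force: 0.0
```

Run:
```python
from h import *
im=eyes.get_image("side"); cv2.imwrite("pics/s3.png",im[:,:,::-1][160:340,240:400].repeat(3,0).repeat(3,1))
obs()
```

```text
{'t': np.float64(4.875), 'tool_pos': array([0.508, 0.034, 0.337]), 'tool_rot': array([ 2.066,  2.367, -0.   ]), 'contact_force': array([-0.485, -0.76 , -0.751]), 'opening': np.float64(0.042), 'q': array([-0.079, -0.176,  1.947, -0.   ,  1.371, -0.214])}
```

View pics/s3.png

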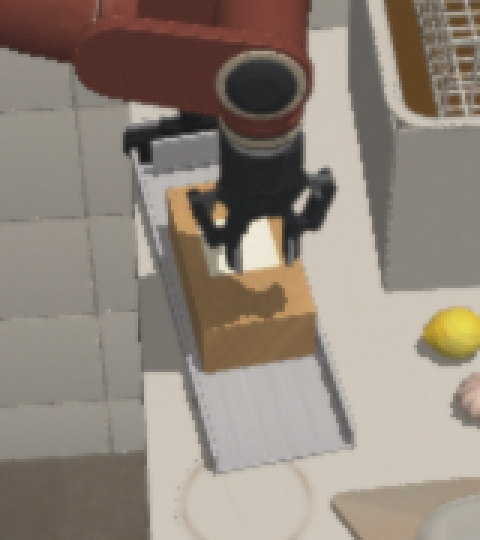

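The carton has fallen flat. Its bottom end spans (207,372) to (315,357) in the crop, the top end is at about (170,187), and there is a clear gap before the plate.

Run:
```python
from h import *
for u,v,z in((207,372,.004),(315,357,.004),(205,330,.074),(317,315,.074),(168,188,.074)): print(ray("side",240+u/3,160+v/3,z))
```

```text
[0.4545 0.0369 0.004 ]
[0.5648 0.0469 0.004 ]
[0.4541 0.0331 0.074 ]
[0.5651 0.0428 0.074 ]
[0.4276 0.2308 0.074 ]
```

It lies square, with its end face at about (0.510, 0.040) and roughly 85 mm left to the plate. I'm backing off, opening wider and lowering behind it.

step_arm(commands=[[70, [-20, 1, 0], 0], [80, [-45, 3, 0], 0], [80, [-58, 3, 0], 0], [80, [-60, 3, 20], 0], [80, [-60, 3, 50], 0], [80, [-60, 3, 80], 0], [80, [-60, 3, 105], 0], [80, [-60, 3, 122], 0], [80, [-60, 3, 130], 0], [80, [-60, 3, 130], 0]])

```text
t: 6.12
tool_pos: [0.5192, -0.0246, 0.2063]
tool_rot: [-2.065, -2.366, 0.0]
contact_force: [-0.4, 0.1, 0.3]
opening: 0.0681
grip_force: 0.0
```

step_arm(commands=[[80, [10, 0, 0], 0], [80, [20, 0, 0], 0], [80, [28, 0, 0], 0], [80, [34, 0, 0], 0], [80, [40, 0, 0], 0], [80, [46, 0, 0], 0], [80, [52, 0, 0], 0], [80, [58, 0, 0], 0], [80, [64, 0, 0], 0], [80, [70, 0, 0], 0]])

```text
t: 7.38
tool_pos: [0.5097, 0.0449, 0.2067]
tool_rot: [2.066, 2.367, -0.0]
contact_force: [0.4, -2.5, 0.0]
opening: 0.0683
grip_force: 0.7
```

Run:
```python
from h import *
im=eyes.get_image("side"); cv2.imwrite("pics/s4.png",im[:,:,::-1][160:340,240:400].repeat(3,0).repeat(3,1))
obs()
```

```text
{'t': np.float64(7.425), 'tool_pos': array([0.51 , 0.045, 0.207]), 'tool_rot': array([-2.065, -2.367, -0.   ]), 'contact_force': array([-0.442,  0.795, -0.304]), 'opening': np.float64(0.068), 'q': array([-0.057, -0.003,  2.024,  0.   ,  1.121, -0.193])}
```

View pics/s4.png

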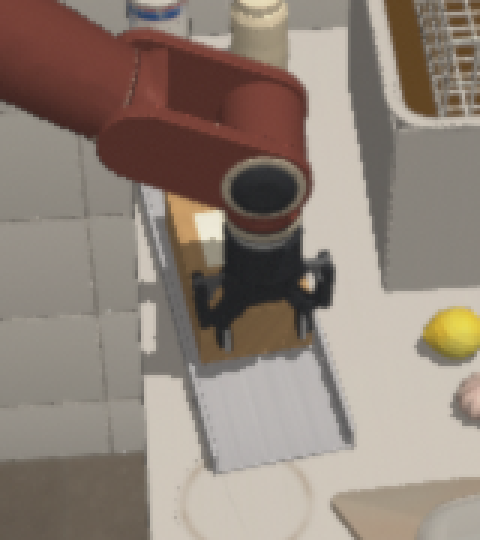

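The fingers are on the carton's end face, at about (203,362) to (313,345) in the crop, with a sliding force of about 2.5 N. Around 75 mm remain, so I'm sliding 57 mm before slowing down.

step_arm(commands=[[80, [5, 0, 0], 0], [80, [10, 0, 0], 0], [80, [15, 0, 0], 0], [80, [20, 0, 0], 0], [80, [25, 0, 0], 0], [80, [30, 0, 0], 0], [80, [35, 0, 0], 0], [80, [40, 0, 0], 0], [80, [45, 0, 0], 0], [80, [50, 0, 0], 0], [80, [54, 0, 0], 0], [80, [57, 0, 0], 0]])

```text
t: 8.93
tool_pos: [0.502, 0.1013, 0.2067]
tool_rot: [-2.066, -2.367, 0.0]
contact_force: [0.1, -1.4, -0.1]
opening: 0.0685
grip_force: 0.7
```

step_arm(commands=[[80, [1, 0, 0], 0], [80, [2, 0, 0], 0], [80, [3, 0, 0], 0]])

```text
t: 9.3
tool_pos: [0.5017, 0.104, 0.2067]
tool_rot: [-2.066, -2.367, 0.0]
contact_force: [-0.1, -1.8, 0.7]
opening: 0.0686
grip_force: 0.7
```

Run:
```python
from h import *
im=eyes.get_image("side"); cv2.imwrite("pics/s5.png",im[:,:,::-1][160:340,240:400].repeat(3,0).repeat(3,1))
obs()
```

```text
{'t': np.float64(9.35), 'tool_pos': array([0.502, 0.104, 0.207]), 'tool_rot': array([-2.066, -2.367, -0.   ]), 'contact_force': array([-0.296, -0.25 , -0.623]), 'opening': np.float64(0.069), 'q': array([ 0.059, -0.001,  2.022,  0.   ,  1.121, -0.076])}
```

View pics/s5.png

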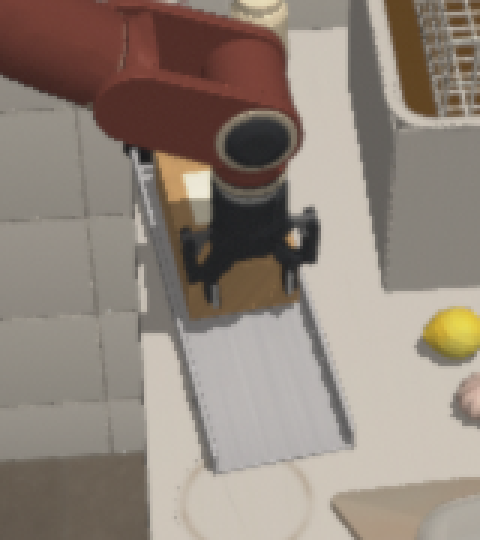

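Still sliding square at about 1.8 N, with the carton close to the plate. I'm going on in small steps and watching the force.

step_arm(commands=[[80, [1, 0, 0], 0], [80, [2, 0, 0], 0], [80, [3, 0, 0], 0], [80, [4, 0, 0], 0]])

```text
t: 9.85
tool_pos: [0.5011, 0.1081, 0.2067]
tool_rot: [-2.066, -2.367, 0.0]
contact_force: [0.1, -0.9, -1.1]
opening: 0.0683
grip_force: 0.7
```

step_arm(commands=[[80, [1, 0, 0], 0], [80, [2, 0, 0], 0], [80, [3, 0, 0], 0]])

```text
t: 10.22
tool_pos: [0.5007, 0.1111, 0.2067]
tool_rot: [2.066, 2.367, -0.0]
contact_force: [-0.2, -1.9, 0.2]
opening: 0.0683
grip_force: 0.7
```

step_arm(commands=[[80, [1, 0, 0], 0], [80, [2, 0, 0], 0], [80, [3, 0, 0], 0]])

```text
t: 10.6
tool_pos: [0.5003, 0.114, 0.2067]
tool_rot: [2.066, 2.367, 0.0]
contact_force: [-0.8, -1.8, -0.7]
opening: 0.0684
grip_force: 0.7
```

step_arm(commands=[[80, [1, 0, 0], 0], [80, [2, 0, 0], 0], [80, [3, 0, 0], 0]])

```text
t: 10.98
tool_pos: [0.4999, 0.117, 0.2067]
tool_rot: [-2.066, -2.367, 0.0]
contact_force: [0.2, -1.4, -0.6]
opening: 0.0682
grip_force: 0.8
```

step_arm(commands=[[80, [1, 0, 0], 0], [80, [2, 0, 0], 0], [80, [3, 0, 0], 0]])

```text
t: 11.35
tool_pos: [0.4996, 0.1197, 0.2067]
tool_rot: [2.065, 2.367, -0.001]
contact_force: [0.8, -3.6, -0.1]
opening: 0.0687
grip_force: 2.2
```

The force is rising, so the plate has been touched. I'll step 2 mm at a time now.

step_arm(commands=[[80, [1, 0, 0], 0], [80, [2, 0, 0], 0]])

```text
t: 11.6
tool_pos: [0.4995, 0.1214, 0.2069]
tool_rot: [2.063, 2.366, -0.002]
contact_force: [1.3, -7.1, -0.3]
opening: 0.0684
grip_force: 3.8
```

step_arm(commands=[[80, [1, 0, 0], 0], [80, [2, 0, 0], 0], [80, [2, 0, 0], 0], [80, [2, 0, 0], 0], [80, [2, 0, 0], 0]])

```text
t: 12.22
tool_pos: [0.4995, 0.1229, 0.207]
tool_rot: [2.062, 2.365, -0.003]
contact_force: [2.9, -8.4, 0.3]
opening: 0.0681
grip_force: 4.7
```

step_arm(commands=[[80, [1, 0, 0], 0], [80, [1, 0, 0], 0], [80, [1, 0, 0], 0], [80, [1, 0, 0], 0], [80, [1, 0, 0], 0]])

```text
t: 12.85
tool_pos: [0.4995, 0.1237, 0.2071]
tool_rot: [2.061, 2.365, -0.003]
contact_force: [2.0, -10.6, 0.9]
opening: 0.0685
grip_force: 5.4
```

It has held about 10 N. I'm releasing slowly so the carton follows back gently, then clearing away.

step_arm(commands=[[80, [-0.5, 0, 0], 0], [80, [-1, 0, 0], 0], [80, [-1.5, 0, 0], 0], [80, [-2, 0, 0], 0], [80, [-2.5, 0, 0], 0], [80, [-3, 0, 0], 0], [80, [-3.5, 0, 0], 0], [80, [-4, 0, 0], 0], [80, [-4.5, 0, 0], 0], [80, [-5, 0, 0], 0], [80, [-5.5, 0, 0], 0], [80, [-6, 0, 0], 0]])

```text
t: 14.35
tool_pos: [0.4996, 0.1192, 0.2067]
tool_rot: [-2.066, -2.366, -0.001]
contact_force: [0.1, -1.0, -1.3]
opening: 0.0687
grip_force: 0.4
```

step_arm(commands=[[80, [-1, 0, 0], 0], [80, [-3, 0, 0], 0], [80, [-8, 0, 0], 0], [80, [-20, 0, 0], 0], [80, [-40, 0, 0], 0], [80, [-70, 0, 0], 0], [80, [-100, 0, -10], 0], [80, [-130, 0, -30], 0], [80, [-150, 0, -50], 0], [80, [-150, 0, -60], 0], [80, [-150, 0, -60], 0]])

```text
t: 15.72
tool_pos: [0.52, -0.0296, 0.2673]
tool_rot: [2.066, 2.366, 0.001]
contact_force: [0.9, -0.9, -0.1]
opening: 0.0684
grip_force: 0.0
```

Run:
```python
from h import *
im=eyes.get_image("side"); cv2.imwrite("pics/s6.png",im[:,:,::-1][130:430,230:430].repeat(2,0).repeat(2,1))
im=eyes.get_image("top"); cv2.imwrite("pics/t6.png",im[:,:,::-1][170:290,170:400].repeat(3,0).repeat(3,1))
obs()
```

```text
{'t': np.float64(15.825), 'tool_pos': array([ 0.519, -0.029,  0.266]), 'tool_rot': array([-2.064, -2.367,  0.001]), 'contact_force': array([-0.133, -0.316,  0.098]), 'opening': np.float64(0.069), 'q': array([-0.199, -0.068,  1.975,  0.   ,  1.236, -0.335])}
```

View pics/s6.png

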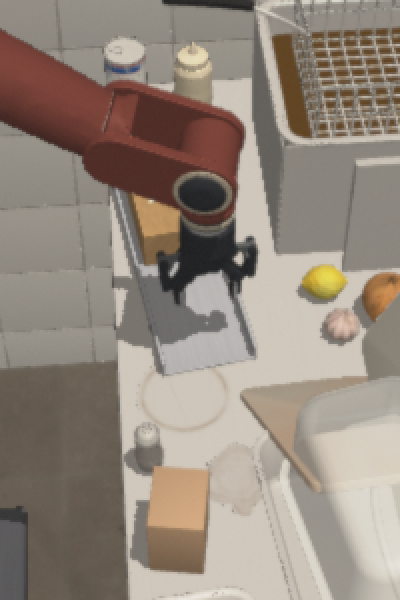

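View pics/t6.png

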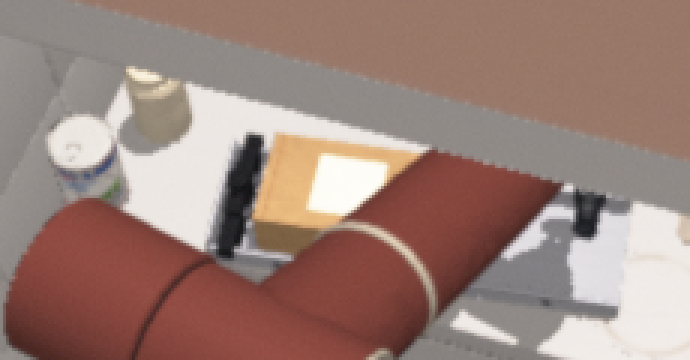

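The top view shows the carton flat and square against the plate, with its top end at about column 265 next to the clamp at 245. The mill, small box, tin and bottle are where they started and the gripper is clear, so I'm handing in.

```bash
python3 -c "
from station import finish_job
print(finish_job())"
```

```text
the job is handed in; nothing more can be done
None
```

The carton was tipped flat, slid along the tray and pressed against the buffer at about 10 N, then left lying square against the plate with the bystanders unmoved in the pictures; the job is handed in, and no verdict was returned.

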